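# Fit the front roller rod of the mug cradle

## Task

The mug-wrapping cradle is missing its front roller rod, which lies on the bench. Pick the rod up by its square grip and thread it nose first through the front bushing of the left upright and then the one of the right upright; push it on against the spring you will feel at the far end, without forcing it, until the grip seats hard against the left bushing. Finish still holding the rod fully home there, because the spring pushes it back out and its keeper strap is fitted afterwards; leave the mug and the tape roll alone.

Things in the scene. Friction and masses are not known exactly. Their poses are not given: they have to be found in the camera images.
- cradle: aluminium mug cradle screwed to the bench: base 130 x 210 mm, two uprights 123 mm high, 14 mm thick at y = +-64 to +-78 mm. Origin: centre of underside; y along the rods, from right (far) to left (near) upright; x away from robot. Rear rod (x = +30 mm) is fitted; its grip and strap stand out to y = +128 mm. Front bores (x = -30, z = 100 mm) are empty. A rod goes in towards -y
- near_bush (a point): centre of the mouth of the left front bushing, on the face of its brass flange (25 mm across, 3 mm thick); bore 14.5 mm, 17 mm deep in all. Cradle frame: -30, +81, 100 mm; axes as the cradle's. The rod's grip seats on this face
- far_bush (a point): centre of the mouth of the right front bushing, on the face of its like flange; same bore. Cradle frame: -30, -61, 100 mm, so 142 mm beyond near_bush; axes as the cradle's
- brake_cap: dark knurled cap, 28 mm in diameter, closed at the end, screwed on the right upright behind the far front bore over the sprung brake pad. Origin: on the bore axis where the pad's face rests, at y = -83.5 to -90 mm in the cradle frame (differs with how far it is screwed in); axes as the cradle's
- brake_pad: rubber pad 17 mm in diameter hidden inside the cap; origin: centre of its face. The rod's nose meets it 4 to 10.5 mm before the grip seats. It gives way up to 14 mm against a spring of 2 N at first touch plus 0.5 N per mm, so 4 to 7.3 N at the seat, and pushes the rod back out if let go
- roller_rod: loose steel rod on the bench, 85 to 155 g: shaft 12 mm thick, 175 mm long, its last 12 mm tapering to a 6 mm nose; black square grip 18 x 18 x 42 mm. Origin: on the axis at the grip's shoulder; y along the axis to the grip (grip y = 0 to 42 mm, nose end y = -175 mm). It lies on a flat of the grip and the shaft's end, nose down by 0.018 rad, grip to the left
- rod_tip (a point): end of the rod's nose, on its axis; axes as the rod's
- mug: white lidded mug with a handle, 119 x 85 x 120 mm, standing on the left of the bench, behind the tape roll; origin: centre of its underside; leave it alone
- tape_roll: roll of tape, 60 mm in diameter, 13 mm thick, lying flat on the left of the bench, behind the rod; origin: centre of its underside; leave it alone

How it is judged:
By the outcome, as a careful person would: the job done as asked, in the order asked, and still so for the second after the job is handed in, while the arm keeps its last pose, push and grip.
It also fails if it takes over 48 s, if anything falls off the work surface, if the arm or the gripper's body presses on something with over 40 N, if the wrist force passes 120 N, or if a joint passes its speed limit or range.

## Robot

A 6-joint arm with a two-finger parallel gripper is mounted at the origin on a cart in front of the work surface, level with it; the furniture and walls round the work are solid. World frame = base frame: x ahead of the robot, y to its left, z up, the work surface at z = 0. Lengths are in m, angles in rad, forces in N, time in s.
With the tool pointing down it reaches from about 0.15 to 0.775 m from the base axis. Payload 6.1 kg.
Tool frame: the origin (TCP) lies midway between the tips of the shut fingers; the grasp point (between the pads) lies manip.hold_point_z behind it (manip.hold_point_z is the distance from the TCP to the grasp point, in m); z points along the fingers, y is the line along which they close (so a half turn about z gives the same grasp; the last joint's range is limited). The gripper opens to 85 mm and grips with 20 to 120 N. Pads are 22 mm wide; open, the fingers measure 114 mm over their backs; the gripper's body (76 mm by 85 mm) begins 54 mm behind the grasp point. The pads swing forward as they close: fully open they stand 13 mm farther back than shut.
Start: joints at [1.268, 0.126, -0.04, 1.405, 0, 1.571], TCP at [0.157, 0.501, 0.231] pointing down, gripper open.
Joint ranges: [-2.72, 2.72], [-0.95, 1.95], [-1.27, 1.35], [-1.78, 2.02], [-1.46, 1.47], [-3.14, 3.14]. Speed limits (rad/s): [2.39, 2.39, 3.01, 3.14, 3.14, 3.14].

## Interface

Orientations are given as a 3x3 rotation matrix whose columns are the frame's x, y, z axes.
In Python, from rig import manip gives the robot as it stands.
- The arm moves only by the tool drive_tool, never from a script. Its arguments are lists of equal length, an entry for each row: "delta_pos": the shift along the tool's x, y, z scaled (see below), a list of three; "rotation": the turn, a rotation vector about the tool's x, y, z scaled (see below), a list of three. In form: {"delta_pos": [[x, y, z], ...], "rotation": [[wx, wy, wz], ...]}. A call has 1 to 10 rows; each row shifts and turns the commanded pose from where the row before left it, along the tool's axes as they then stand; what a row does not reach is not made up. The controller multiplies each number of a shift by 0.04 m and each number of a turn by pi rad. A row lasts 1/8 s, in which the tool goes at most 62.5 mm and 10.7 degrees, less where a joint would pass 70% of its speed; a pose out of reach is approached as far as the arm can. A call with a number of a shift or a turn outside -1 to 1 is refused whole. A call with a gripper value outside its range is refused whole. "hand" is the opening, from 0 (shut) to 1 (fully open), set as the call begins (left out, the last holds). The fingers move at their own pace and stop on an object; "force" is the grip in N (left out, the last holds). Time passes only in rows, so rows that do not move let the fingers close. It gives the time, the measured TCP pose, the force, the opening and the grip force at its end, in the units of the state.
- manip.read_state(): the state, without advancing time (a new reading comes with each control period).
- manip.grab_frame(name): name is "side" or "top" or "wrist"; returns a dict with "image" (480x640x3 uint8, red, green, blue), "fovy" (degrees; the focal length in pixels is half the picture's height over the tangent of half this angle, whatever the lens; pixels are square), "cx", "cy" (the principal point, pixels), "extrinsics" (4x4, takes a point from world to camera coordinates). Camera axes: x right, y up, looking along -z (the intrinsics and any distortion apply to the point x, -y, -z); pixel columns grow to the right and rows downward; lengths in m; the calibration is good to about 2 mm. A picture is of the moment at which its call begins. There is no depth.
- manip.job_done(): hands the job in; it is judged then, once.
The state is a dict: "t": time; "q": joint angles; "qd": joint speeds; "effort": joint torques, N m; "tool_pos": TCP position; "orientation": TCP orientation; "contact_force": force on the tool from outside, world axes, zero at the start; "wrist_torque": the same for the moment, N m; "finger_gap": finger opening in m; "finger_force": force on a finger pad.
Only numpy, scipy, OpenCV 4.12 (cv2) and the standard library are available. Lean on these libraries where they do the work, as an engineer would, in place of code of your own. Each camera call takes 0.05 s, during which the arm holds its last target. There are 200 camera calls.

## Working session

There is one attempt and no reset: what is moved stays moved. The work goes in short steps, Python scripts to look and compute and a tool call to move; the robot and the scene stay as the last step left them, time stands still between calls to the robot, and variables do not carry over. Pictures are saved under pics/ and viewed, at most 10 in all, crops included, and the job is handed in when it is done.

Besides the shell and the picture viewer there is one more tool, called after "Call:" by a JSON object that holds its "method" and its "body". drive_tool: Moves the arm, as the interface text tells. Shifts and turns lie within -1 to 1; 1 stands for 0.04 m of shift or pi rad of turn. Its arguments: {"type":"object","properties":{"delta_pos":{"type":"array","items":{"type":"array","items":{"type":"number","minimum":-1,"maximum":1}}},"rotation":{"type":"array","items":{"type":"array","items":{"type":"number","minimum":-1,"maximum":1}}},"hand":{"type":"number"},"force":{"type":"number"}},"required":["delta_pos","rotation"]}

```bash
mkdir -p pics; ls; python3 - <<'E'
from rig import manip
import cv2
print(manip.hold_point_z, manip.read_state())
for n in ("top","side","wrist"):
    f=manip.grab_frame(n); cv2.imwrite(f"pics/{n}0.png",f["image"][:,:,::-1])
    print(n,{k:v for k,v in f.items() if k!="image"})
E
```

```text
pics
0.0187 {'t': 0.0, 'q': array([ 1.26798538e+00,  1.26361647e-01, -4.05788635e-02,  1.40538563e+00,
        3.62568511e-06,  1.57076556e+00]), 'qd': array([-0.00037469,  0.00128337, -0.000236  , -0.00077929, -0.00108796,
       -0.00230399]), 'effort': array([ 2.86120085e-04, -4.35915148e+01,  3.52923954e+01,  1.72511791e-02,
        1.11560075e-05,  1.44964463e-05]), 'tool_pos': array([0.15643983, 0.50074108, 0.23055143]), 'orientation': array([[-9.54511198e-01,  2.98174717e-01, -4.59657587e-04],
       [ 2.98175072e-01,  9.54510082e-01, -1.45912792e-03],
       [ 3.67274695e-06, -1.52981237e-03, -9.99998830e-01]]), 'contact_force': array([ 0.01797302,  0.89013239, -0.60545246]), 'wrist_torque': array([ 0.05021409,  0.01660811, -0.01471429]), 'finger_force': 0.0, 'finger_gap': 0.08542592948581752}
top {'fovy': 57.671821230676024, 'cx': 318.08368178739215, 'cy': 235.48164214311248, 'extrinsics': array([[-1.17118758e-02, -9.99929986e-01, -1.68980233e-03,
        -1.95744758e-01],
       [ 9.96985350e-01, -1.18069801e-02,  7.66864223e-02,
        -5.56876632e-01],
       [-7.6701004
[... 334 characters left out ...]
],
       [-4.52974114e-01,  6.40829907e-01,  6.19799550e-01,
         3.24513637e-01],
       [ 3.57251792e-01, -5.06480873e-01,  7.84760016e-01,
        -1.35207410e+00],
       [ 0.00000000e+00,  0.00000000e+00,  0.00000000e+00,
         1.00000000e+00]])}
wrist {'fovy': 59.486175746321294, 'cx': 312.0376981162583, 'cy': 242.4718135292258, 'extrinsics': array([[ 2.98085235e-01,  9.54539020e-01, -6.71715127e-04,
        -5.23770415e-01],
       [-9.21734969e-01,  2.87658083e-01, -2.60110503e-01,
         3.44943128e-02],
       [-2.48092401e-01,  7.81542437e-02,  9.65578622e-01,
        -3.77040767e-01],
       [ 0.00000000e+00,  0.00000000e+00,  0.00000000e+00,
         1.00000000e+00]])}
```

View pics/top0.png

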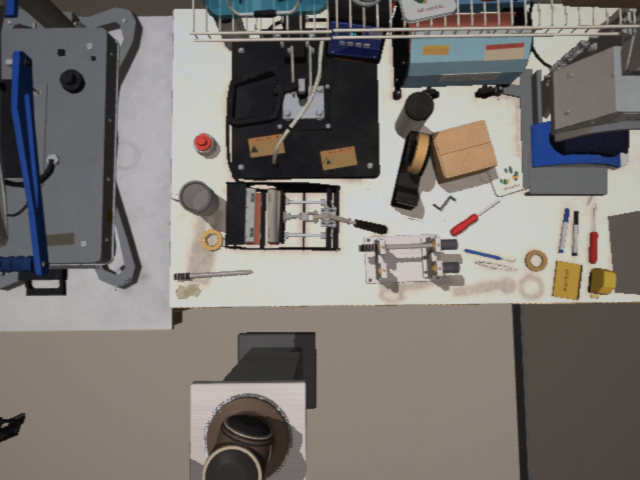

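View pics/side0.png

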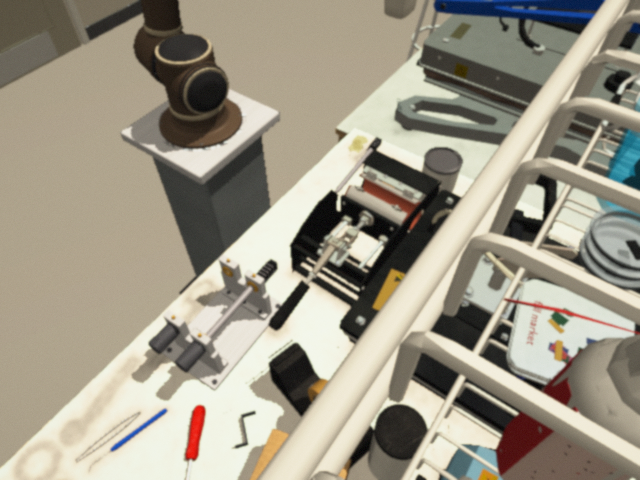

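```bash
cat > h.py <<'E'
import numpy as np, cv2
from rig import manip
def grab(n,save=None):
    f=manip.grab_frame(n)
    if save: cv2.imwrite(save,f["image"][:,:,::-1])
    return f
def ray(f,u,v):
    F=240/np.tan(np.radians(f["fovy"]/2)); E=f["extrinsics"]; R=E[:3,:3]
    d=R.T@np.array([(u-f["cx"])/F,-(v-f["cy"])/F,-1]); return -R.T@E[:3,3],d/np.linalg.norm(d)
def plane(f,u,v,z):
    o,d=ray(f,u,v); return o+d*(z-o[2])/d[2]
def proj(f,p):
    F=240/np.tan(np.radians(f["fovy"]/2)); E=f["extrinsics"]; c=E[:3,:3]@np.asarray(p)+E[:3,3]
    return np.array([f["cx"]+F*c[0]/-c[2], f["cy"]-F*c[1]/-c[2]])
def tri(f1,p1,f2,p2):
    o1,d1=ray(f1,*p1);o2,d2=ray(f2,*p2)
    s=np.linalg.lstsq(np.c_[d1,-d2],o2-o1,rcond=None)[0]
    a,b=o1+s[0]*d1,o2+s[1]*d2; return (a+b)/2,np.linalg.norm(a-b)
def crop(im,x0,y0,x1,y1,k): return cv2.resize(im[y0:y1,x0:x1],None,fx=k,fy=k,interpolation=cv2.INTER_CUBIC)
E
python3 - <<'E'
from h import *
t=cv2.imread("pics/top0.png"); s=cv2.imread("pics/side0.png")
a=crop(t,160,255,280,300,5); b=crop(t,355,225,475,295,5)
cv2.imwrite("pics/m1.png",np.vstack([a,b]))
cv2.imwrite("pics/m2.png",crop(s,140,245,290,395,4))
f=manip.grab_frame("top")
for p in [(173,276),(190,275),(252,272)]: print(p,plane(f,*p,.009))
E
```

```text
(173, 276) [0.44638327 0.20571307 0.009     ]
(190, 275) [0.44861846 0.15806992 0.009     ]
(252, 272) [ 0.45496595 -0.01577586  0.009     ]
```

View pics/m1.png

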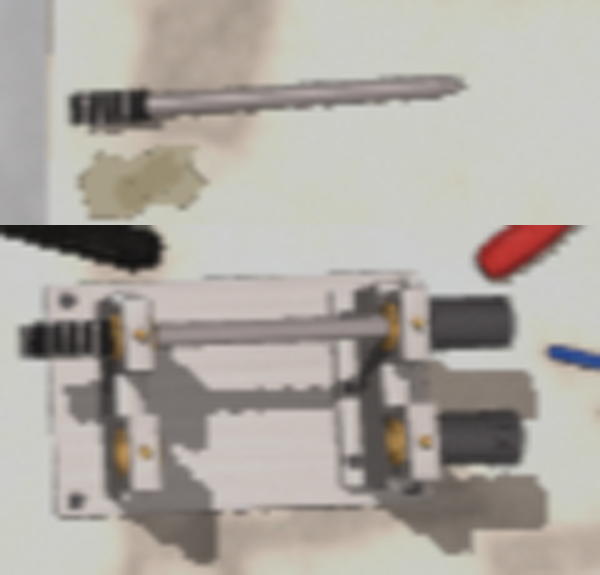

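View pics/m2.png

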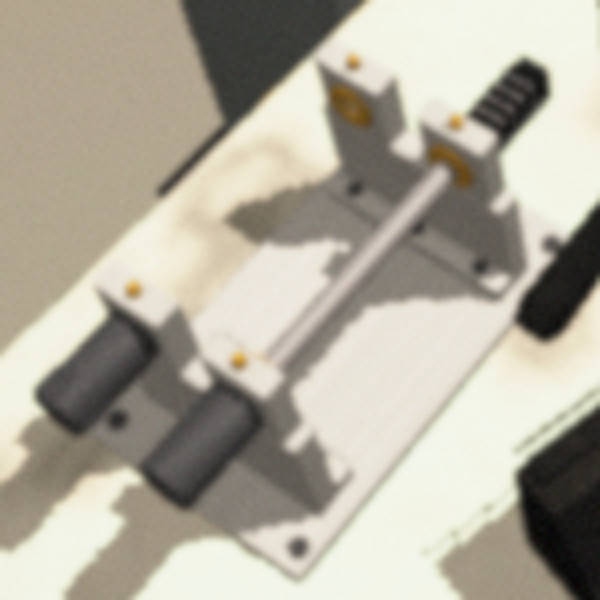

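```bash
cat >> h.py <<'E'
from scipy.spatial.transform import Rotation as Ro
def plan(pos,yaw,pitch=0.0):
    """tool y along world angle yaw (0 -> +x), z down; prints shift in tool axes (m) and rotvec in tool axes"""
    s=manip.read_state(); R=s["orientation"]; p=s["tool_pos"]
    y=np.array([np.cos(yaw),np.sin(yaw),0]); z=np.array([0,0,-1.]); x=np.cross(y,z)
    T=np.c_[x,y,z]@Ro.from_rotvec([0,pitch,0]).as_matrix()
    np.set_printoptions(precision=4,suppress=True)
    rv=Ro.from_matrix(R.T@T).as_rotvec()
    print("shift tool/0.04",R.T@(np.array(pos)-p)/.04,"in target axes",T.T@(np.array(pos)-p)/.04,"rot/pi",rv/np.pi,"deg",np.degrees(rv))
E
python3 - <<'E'
from h import *
np.set_printoptions(precision=4,suppress=True)
t=manip.grab_frame("top"); s=manip.grab_frame("side"); w=manip.grab_frame("wrist")
E=w["extrinsics"]; st=manip.read_state()
print("cam in tool", st["orientation"].T@(-E[:3,:3].T@E[:3,3]-st["tool_pos"]))
P={}
for n,a,b in [("FL",(384.2,270.4),(228.25,260.5)),("FR",(440.2,268.4),(173.25,317.25)),("RL",(383.2,247),(254,275.5)),("RR",(438.6,244.6),(199.5,335))]:
    P[n]=tri(t,a,s,b); print(n,*P[n], plane(t,*a,.123))
for n in [(174,276.6),(190,275.8),(252.6,272)]: print(plane(t,*n,.009))
g=plane(t,182,276.2,.009); print(g)
plan([g[0],g[1],.15],.041)
E
```

```text
cam in tool [ 0.0648 -0.0008 -0.142 ]
FL [ 0.4561 -0.3687  0.1251] 0.0012080329174366077 [ 0.4557 -0.3694  0.123 ]
FR [ 0.4596 -0.5108  0.1248] 0.00172608693882694 [ 0.4591 -0.5119  0.123 ]
RL [ 0.516  -0.3671  0.1251] 0.0023625142966182287 [ 0.5152 -0.3683  0.123 ]
RR [ 0.5199 -0.509   0.1252] 0.0008256483318173003 [ 0.5197 -0.5099  0.123 ]
[0.4447 0.2029 0.009 ]
[0.4464 0.158  0.009 ]
[ 0.4549 -0.0175  0.009 ]
[0.4455 0.1805 0.009 ]
shift tool/0.04 [-9.2862 -5.4938  2.0298] in target axes [-8.3033  6.8907  2.0276] rot/pi [-0.0001  0.0001  0.3906] deg [-0.0201  0.0145 70.3011]
```

Call:
{"method": "drive_tool", "body": {"delta_pos": [[-0.93, -0.55, 0.2], [-0.93, -0.55, 0.2], [-0.93, -0.55, 0.2], [-0.93, -0.55, 0.2], [-0.93, -0.55, 0.2], [-0.93, -0.55, 0.2], [-0.93, -0.55, 0.2], [-0.93, -0.55, 0.2], [-0.93, -0.55, 0.2], [-0.93, -0.55, 0.2]], "rotation": [[0, 0, 0], [0, 0, 0], [0, 0, 0], [0, 0, 0], [0, 0, 0], [0, 0, 0], [0, 0, 0], [0, 0, 0], [0, 0, 0], [0, 0, 0]], "hand": 0.5}}

```text
t: 1.6
tool_pos: [0.4469, 0.179, 0.1512]
orientation: [[-0.954, 0.298, 0.0], [0.298, 0.954, 0.0], [-0.0, 0.0, -1.0]]
contact_force: [-0.9, -0.3, 1.1]
finger_gap: 0.0426
finger_force: 0.0
```

Call:
{"method": "drive_tool", "body": {"delta_pos": [[0, 0, 0], [0, 0, 0], [0, 0, 0], [0, 0, 0], [0, 0, 0], [0, 0, 0], [0, 0, 0], [0, 0, 0]], "rotation": [[0, 0, 0.0558], [0, 0, 0.0558], [0, 0, 0.0558], [0, 0, 0.0558], [0, 0, 0.0558], [0, 0, 0.0558], [0, 0, 0.0558], [0, 0, 0]]}}

```text
t: 2.6
tool_pos: [0.446, 0.1802, 0.1513]
orientation: [[-0.043, 0.999, -0.0], [0.999, 0.043, -0.0], [-0.0, -0.0, -1.0]]
contact_force: [-0.2, -1.2, -0.2]
finger_gap: 0.0427
finger_force: 0.0
```

```bash
python3 - <<'E'
from h import *
f=grab("wrist","pics/w1.png"); s=manip.read_state()
np.set_printoptions(precision=4,suppress=True)
print(s["t"],s["tool_pos"],s["orientation"],s["contact_force"],s["finger_gap"])
plan([.4455,.1805,.15],.041)
E
```

```text
2.65 [0.446  0.1802 0.1513] [[-0.0442  0.999   0.    ]
 [ 0.999   0.0442  0.    ]
 [ 0.      0.     -1.    ]] [ 1.074  -0.2638 -0.1171] 0.04258888281893183
shift tool/0.04 [ 0.0087 -0.0125  0.0324] in target axes [ 0.0087 -0.0125  0.0324] rot/pi [ 0.    -0.     0.001] deg [ 0.0007 -0.0007  0.1825]
```

View pics/w1.png

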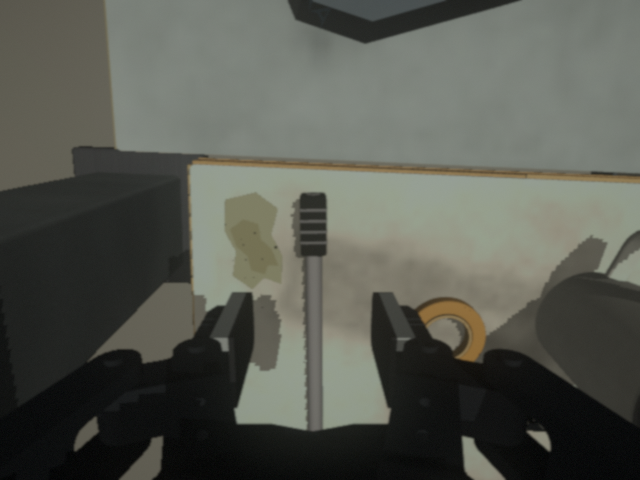

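```bash
python3 - <<'E'
from h import *
np.set_printoptions(precision=4,suppress=True)
f=manip.grab_frame("wrist"); g=cv2.cvtColor(f["image"],cv2.COLOR_RGB2GRAY).astype(int)
for v in (200,215,235,250,270,300,340,380,415):
    r=g[v,285:345]; print(v,r[5:55:1].tolist() if v in(270,415,215) else "")
for a in [(300.5,194),(326,194),(300,255),(327,255)]: print(a,plane(f,*a,.018))
for a in [(313.3,225),(314.5,270),(315.5,340),(315.5,425)]: print(a,plane(f,*a,.009),plane(f,*a,.006))
E
```

```text
200 
215 [126, 108, 99, 94, 91, 89, 91, 90, 87, 76, 59, 48, 44, 44, 43, 44, 42, 44, 43, 45, 43, 43, 45, 44, 45, 45, 44, 43, 44, 46, 44, 45, 44, 45, 46, 64, 96, 128, 146, 151, 151, 152, 151, 151, 152, 152, 152, 152, 152, 153]
235 
250 
270 [128, 126, 126, 124, 124, 124, 124, 124, 124, 123, 116, 103, 88, 80, 74, 71, 75, 84, 93, 100, 105, 108, 110, 109, 110, 110, 109, 105, 101, 96, 92, 92, 101, 113, 117, 118, 119, 118, 118, 117, 117, 118, 117, 117, 117, 117, 117, 118, 118, 117]
300 
340 
380 
415 [150, 148, 149, 149, 151, 149, 150, 150, 150, 150, 150, 150, 151, 149, 144, 130, 108, 86, 76, 83, 93, 99, 103, 106, 107, 109, 108, 106, 103, 97, 93, 99, 121, 141, 148, 149, 149, 150, 149, 149, 150, 150, 149, 151, 150, 150, 150, 150, 150, 150]
(300.5, 194) [0.438  0.2036 0.018 ]
(326, 194) [0.4548 0.2043 0.018 ]
(300, 255) [0.4392 0.1617 0.018 ]
(327, 255) [0.4577 0.1625 0.018 ]
(313.3, 225) [0.4475 0.1811 0.009 ] [0.4476 0.1804 0.006 ]
(314.5, 270) [0.4498 0.1483 0.009 ] [0.4499 0.1473 0.006 ]
(315.5, 340) [0.4531 0.0933 0.009 ] [0.4532 0.0917 0.006 ]
(315.5, 425) [0.4566 0.019  0.009 ] [0.4567 0.0166 0.006 ]
```

Call:
{"method": "drive_tool", "body": {"delta_pos": [[0.1, 0.035, 0.6], [0, 0, 0.8], [0, 0, 0.8], [0, 0, 0.8], [0, 0, 0.4], [0, 0, 0.2], [0, 0, 0.1], [0, 0, 0]], "rotation": [[0, 0, 0], [0, 0, 0], [0, 0, 0], [0, 0, 0], [0, 0, 0], [0, 0, 0], [0, 0, 0], [0, 0, 0]]}}

```text
t: 3.7
tool_pos: [0.4477, 0.1844, 0.0039]
orientation: [[-0.041, 0.999, 0.001], [0.999, 0.041, 0.0], [0.0, 0.001, -1.0]]
contact_force: [0.3, 0.4, -0.4]
finger_gap: 0.0424
finger_force: 0.0
```

Call:
{"method": "drive_tool", "body": {"delta_pos": [[0, 0, 0], [0, 0, 0], [0, 0, 0], [0, 0, 0], [0, 0, 0], [0, 0, 0]], "rotation": [[0, 0, 0], [0, 0, 0], [0, 0, 0], [0, 0, 0], [0, 0, 0], [0, 0, 0]], "hand": 0, "force": 90}}

```text
t: 4.45
tool_pos: [0.4479, 0.1845, 0.0042]
orientation: [[-0.041, 0.999, 0.001], [0.999, 0.041, 0.001], [0.001, 0.002, -1.0]]
contact_force: [-0.5, 0.1, 5.8]
finger_gap: 0.0156
finger_force: 88.9
```

Call:
{"method": "drive_tool", "body": {"delta_pos": [[0, 0, -0.5], [0, 0, -0.8], [0, 0, -0.8], [0, 0, -0.3], [-0.8, 0, 0], [-1, -0.1, 0], [-1, -0.1, 0], [-1, -0.1, 0], [-1, 0, 0], [-1, 0, 0]], "rotation": [[0, 0, 0], [0, 0, 0], [0, 0, 0], [0, -0.0057, 0.005], [0, 0, 0], [0, 0, 0], [0, 0, 0], [0, 0, 0], [0, 0, 0], [0, 0, 0]]}}

```text
t: 5.7
tool_pos: [0.4405, -0.049, 0.1025]
orientation: [[-0.025, 1.0, -0.001], [1.0, 0.025, -0.018], [-0.018, -0.001, -1.0]]
contact_force: [0.2, -0.2, -1.1]
finger_gap: 0.0158
finger_force: 88.2
```

Call:
{"method": "drive_tool", "body": {"delta_pos": [[-1, 0, 0], [-0.8, 0, 0], [-0.2, 0, 0], [0, 0, 0]], "rotation": [[0, 0, 0], [0, 0, 0], [0, 0, 0], [0, 0, 0]]}}

```text
t: 6.2
tool_pos: [0.4428, -0.1277, 0.1042]
orientation: [[-0.024, 1.0, -0.001], [1.0, 0.024, -0.017], [-0.017, -0.001, -1.0]]
contact_force: [-0.1, -0.0, -1.3]
finger_gap: 0.016
finger_force: 88.2
```

```bash
python3 - <<'E'
from h import *
np.set_printoptions(precision=4,suppress=True)
w=grab("wrist","pics/w2.png");t=grab("top","pics/t2.png");s=grab("side","pics/s2.png")
st=manip.read_state();print(st["t"],st["tool_pos"],st["orientation"],st["contact_force"],st["wrist_torque"],st["finger_gap"])
B=lambda f:f["image"][:,:,::-1]
a=crop(B(w),160,200,480,480,1.25); b=crop(B(t),280,225,480,295,4); 
print(a.shape,b.shape)
for n,p in (("tcp",st["tool_pos"]),("bush",(.4558,-.3587,.1))): print(n,proj(t,p),proj(s,p),proj(w,p))
c=crop(B(s),140,185,340,345,2)
m=np.zeros((600,800,3),np.uint8); m[:280]=b; m[280:600,:400]=c; m[280:,400:]=cv2.resize(a,(400,350))[:320]
cv2.imwrite("pics/m3.png",m)
E
```

```text
6.35 [ 0.443  -0.1269  0.1046] [[-0.0263  0.9997  0.0001]
 [ 0.9995  0.0263 -0.0175]
 [-0.0175 -0.0004 -0.9998]] [-0.2644 -0.3852 -0.5173] [ 0.113  -0.0085 -0.0547] 0.01559352433183217
(350, 400, 3) (280, 800, 3)
tcp [289.3682 276.4003] [301.4982 188.0441] [311.7155 310.5642]
bush [378.7333 270.3662] [233.4205 264.701 ] [325.41  710.307]
```

View pics/m3.png

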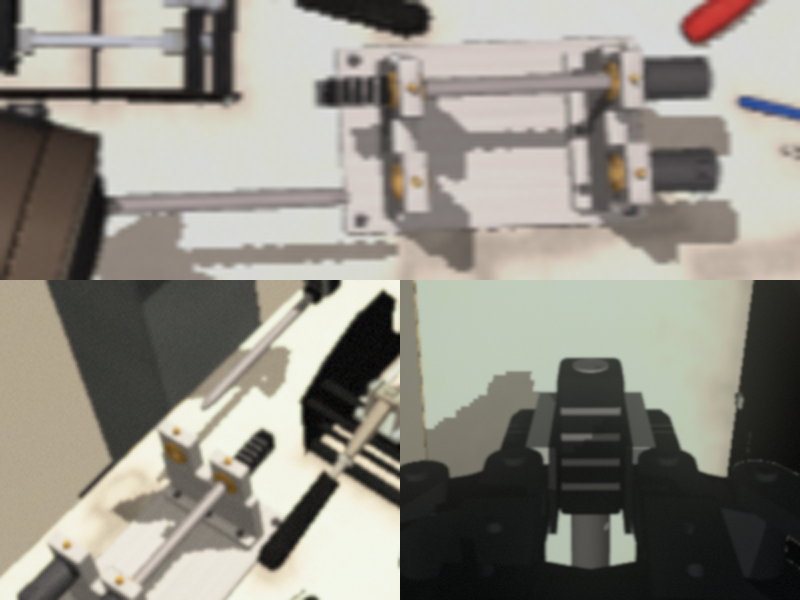

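```bash
cat >> h.py <<'E'
def prof(g,a,b,n=3,h=6,step=.5):
    a=np.array(a,float);b=np.array(b,float);d=(b-a)/np.linalg.norm(b-a);nn=np.array([-d[1],d[0]])
    o=np.arange(-h,h+.01,step); out=[]
    for i in range(n):
        s=np.linspace(i/n,(i+1)/n,40)
        P=a+(b-a)*s[:,None,None]+nn*o[None,:,None]
        out.append(cv2.remap(g,P[...,0].astype(np.float32),P[...,1].astype(np.float32),cv2.INTER_CUBIC).mean(0))
    return o,np.array(out)
E
python3 - <<'E'
from h import *
np.set_printoptions(precision=0,suppress=True,linewidth=200)
t=cv2.imread("pics/t2.png",0).astype(np.float32);s=cv2.imread("pics/s2.png",0).astype(np.float32)
for n,g,a,b in [("top held",t,(312,276.1),(358,274.5)),("top rear",t,(388,247),(430,245.4)),("side held",s,(250,240),(290,197.6)),("side rear",s,(211,331.4),(249,291.8))]:
    o,p=prof(g,a,b); print(n)
    for r in p: print(r.astype(int))
E
```

```text
top held
[215 215 215 216 213 195 168 146 139 145 157 160 155 144 132 133 146 157 160 158 155 151 147 145 147]
[215 215 215 216 214 205 178 148 136 145 154 159 154 144 137 139 165 197 216 216 216 215 215 215 215]
[214 215 215 215 214 195 166 144 140 146 156 159 154 143 132 145 176 204 213 216 215 215 215 215 215]
top rear
[203 203 205 206 207 192 168 147 141 144 153 157 154 144 129 134 159 186 196 199 199 197 193 187 182]
[202 202 203 205 203 196 174 149 138 144 152 155 151 142 134 135 155 183 201 202 202 202 202 200 200]
[159 159 160 156 147 133 124 124 133 145 153 156 154 142 124 120 134 149 153 154 152 151 151 152 151]
side held
[149 150 149 150 152 158 167 178 187 195 198 194 183 168 152 139 135 140 153 166 175 181 182 181 175]
[223 222 219 214 208 200 192 187 188 192 195 194 187 174 158 146 140 144 154 163 168 170 168 166 164]
[232 237 239 239 236 230 218 201 187 180 178 177 172 162 153 148 155 176 202 224 235 239 241 241 242]
side rear
[232 232 230 226 218 206 193 184 182 186 193 199 199 193 181 166 150 135 123 116 116 120 124 126 130]
[154 149 146 146 149 156 165 176 186 195 201 199 192 179 162 146 131 121 118 119 122 125 127 127 128]
[108 112 119 132 146 161 175 188 198 201 198 189 174 157 139 121 106  96  92  93  96 101 105 107 109]
```

```bash
cat >> h.py <<'E'
def off(a,b,o):
    a=np.array(a,float);b=np.array(b,float);d=(b-a)/np.linalg.norm(b-a);nn=np.array([-d[1],d[0]])
    x=np.linspace(0,1,2*len(o)+1)[1::2]; c=np.polyfit(x,o,1) if len(o)>1 else [0,o[0]]
    return a+nn*np.polyval(c,0),b+nn*np.polyval(c,1)
def line3(ft,Lt,fs,Ls):
    o,d1=ray(fs,*Ls[0]);_,d2=ray(fs,*Ls[1]);n=np.cross(d1,d2)
    r=[]
    for q in Lt:
        p,d=ray(ft,*q); r.append(p+d*(n@(o-p))/(n@d))
    return np.array(r)
E
python3 - <<'E'
from h import *
np.set_printoptions(precision=4,suppress=True)
t=manip.grab_frame("top");s=manip.grab_frame("side")
H=line3(t,off((312,276.1),(358,274.5),[-.55,-.5,-.55]),s,off((250,240),(290,197.6),[-1.,-.93]))
R=line3(t,off((388,247),(430,245.4),[-.47,-.53,-.5]),s,off((211,331.4),(249,291.8),[-.25,-.88,-1.47]))
for n,L in (("held",H),("rear",R)):
    d=L[0]-L[1];d/=np.linalg.norm(d); print(n,L,"dir",d)
d=R[0]-R[1];d/=np.linalg.norm(d)
ey=np.array([d[0],d[1],0]);ey/=np.linalg.norm(ey);ex=np.array([ey[1],-ey[0],0])
F=R-.06*ex
for p in H:
    e=p-F[0]; print("rod rel front axis: x",e@ex,"y along",e@ey,"z",e[2], "z ext", (p-(F[0]+d*(e@d)))[2],"x ext",(p-(F[0]+d*(e@d)))@ex)
nose=tri(t,(366.2,274.2),s,(242.5,248)); print("nose",nose)
E
```

```text
held [[ 0.4446 -0.1855  0.1146]
 [ 0.4473 -0.3037  0.1113]] dir [-0.0225  0.9994  0.0275]
rear [[ 0.5173 -0.3836  0.1034]
 [ 0.5203 -0.4928  0.1035]] dir [-0.0274  0.9996 -0.0002]
rod rel front axis: x -0.007237700714908064 y along 0.20001865852830517 z 0.011148589432252498 z ext 0.011187754167255537 x ext -0.007237700714908076
rod rel front axis: x -0.007807994280591271 y along 0.08186186379870217 z 0.007896863286965816 z ext 0.007912892154761 x ext -0.007807994280591295
nose (array([ 0.4475, -0.324 ,  0.1084]), np.float64(0.0031294761536984216))
```

Call:
{"method": "drive_tool", "body": {"delta_pos": [[0, 0.19, 0.18], [0, 0, 0], [0, 0, 0]], "rotation": [[0, 0, 0], [0, 0, 0], [0, 0, 0]]}}

```text
t: 6.82
tool_pos: [0.4507, -0.1277, 0.0975]
orientation: [[-0.025, 1.0, 0.0], [1.0, 0.025, -0.018], [-0.018, -0.0, -1.0]]
contact_force: [0.3, -0.4, -1.4]
finger_gap: 0.0157
finger_force: 88.2
```

```bash
python3 - <<'E'
from h import *
np.set_printoptions(precision=4,suppress=True,linewidth=220)
grab("top","pics/t3.png");grab("side","pics/s3.png"); print(manip.read_state()["tool_pos"])
t=cv2.imread("pics/t3.png",0).astype(np.float32);s=cv2.imread("pics/s3.png",0).astype(np.float32)
f=manip.grab_frame("side");ft=manip.grab_frame("top")
st=manip.read_state();R=st["orientation"];p=st["tool_pos"]
pts=[p+R@np.array([-l,0,-.0]) for l in (.06,.175)]
sa,sb=[proj(f,q) for q in pts]; print(sa,sb,[proj(ft,q) for q in pts])
o,P=prof(s,sa,sb,6,8,.5)
for r in P: print(r.astype(int))
cv2.imwrite("pics/m4.png",np.vstack([crop(cv2.imread("pics/s3.png"),200,170,330,290,5)]))
E
```

```text
[ 0.4507 -0.1278  0.0977]
[287.5094 209.1539] [252.3312 245.1043] [array([312.9403, 272.5163]), array([357.2348, 270.8868])]
[234 235 236 237 238 239 240 240 241 240 237 230 214 190 169 160 164 176 187 192 193 192 195 203 215 227 236 240 241 242 242 242 242]
[154 155 155 156 157 158 160 162 166 171 173 171 164 154 150 154 166 180 191 195 194 190 190 197 211 224 233 239 241 241 242 242 242]
[151 151 151 152 151 151 151 151 150 147 140 132 126 126 135 150 168 183 194 197 194 188 182 180 183 187 192 197 200 203 209 216 223]
[156 154 153 151 151 151 152 152 150 147 142 136 131 131 141 156 171 184 193 196 192 183 173 164 156 152 150 150 150 150 150 150 150]
[164 157 155 157 159 163 168 173 174 169 159 147 138 136 145 160 176 188 195 195 190 180 170 160 153 150 149 149 149 150 149 148 148]
[160 155 154 158 167 182 202 218 228 228 217 196 172 157 156 166 180 193 199 197 189 178 167 156 150 148 148 149 149 150 151 151 150]
```

View pics/m4.png

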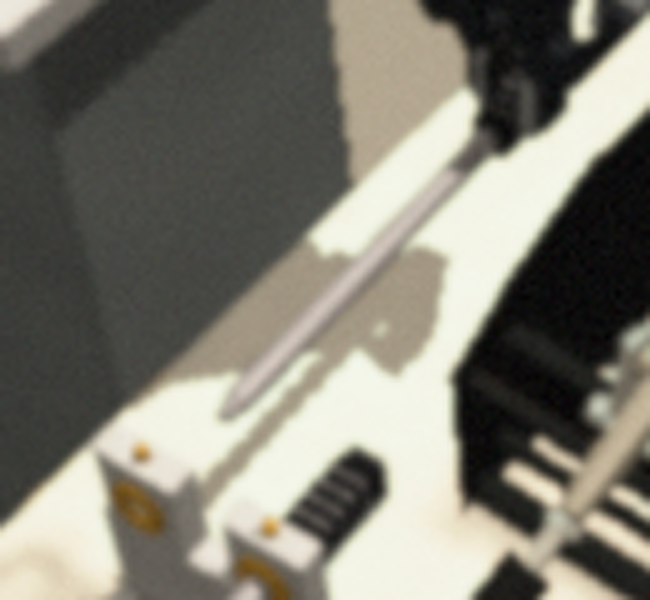

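```bash
cat >> h.py <<'E'
def peaks(g,a,b,n,skip,c0=0,h=3.):
    o,P=prof(g,a,b,n,6,.25); x=(np.arange(n)+.5)/n; r=[]
    for row in P:
        m=abs(o-c0)<=h; i=np.argmax(np.where(m,row,-1)); j=slice(max(i-4,0),i+5); q=np.polyfit(o[j],row[j],2); r.append(-q[1]/2/q[0])
    r=np.array(r);k=[i for i in range(n) if i not in skip]; c=np.polyfit(x[k],r[k],1)
    print("  peaks",r.round(2),"res",np.abs(r[k]-np.polyval(c,x[k])).max().round(2))
    a=np.array(a,float);b=np.array(b,float);d=(b-a)/np.linalg.norm(b-a);nn=np.array([-d[1],d[0]])
    return a+nn*np.polyval(c,0),b+nn*np.polyval(c,1)
REAR=((388,246.5),(430,244.9)),((210.7,331),(248.4,291))
def measure(l0=.06,l1=.175,skT=(),skS=(),n=6,ct=0,cs=1.4):
    t=manip.grab_frame("top");s=manip.grab_frame("side");gt=cv2.cvtColor(t["image"],cv2.COLOR_RGB2GRAY).astype(np.float32);gs=cv2.cvtColor(s["image"],cv2.COLOR_RGB2GRAY).astype(np.float32)
    st=manip.read_state();R=st["orientation"];p=st["tool_pos"]
    e=[p+R@np.array([-l,0,-.005]) for l in (l0,l1)]
    H=line3(t,peaks(gt,proj(t,e[0]),proj(t,e[1]),n,skT,ct,1.5),s,peaks(gs,proj(s,e[0]),proj(s,e[1]),n,skS,cs,1.5))
    Q=line3(t,peaks(gt,*REAR[0],4,(3,),0,1),s,peaks(gs,*REAR[1],4,(0,),0,1.5))
    d=Q[0]-Q[1];d/=np.linalg.norm(d);ey=np.array([d[0],d[1],0]);ey/=np.linalg.norm(ey);ex=np.array([ey[1],-ey[0],0])
    h=H[0]-H[1];h/=np.linalg.norm(h)
    print("tcp",p,"toolx",R[:,0],"held",H,"hdir",h,"rear",Q,"rdir",d)
    F=Q.mean(0)-.06*ex
    for l in (.022,.197):
        q=H[0]+h*(((p-H[0])@h)-l); v=q-F; print("at",l,"dx",v@ex,"dz",v[2],"yrel axis mid",v@ey,"world",q)
E
python3 - <<'E'
from h import *
np.set_printoptions(precision=4,suppress=True,linewidth=220)
measure(skS=(0,))
E
```

```text
peaks [-0.12 -0.04 -0.03 -0.1  -0.09 -0.03] res 0.04
  peaks [ 12.78 -23.85   0.32   0.23   0.08  -0.08] res 9.73
  peaks [-0.   -0.02 -0.06 -0.05] res 0.01
  peaks [ 0.38  0.06 -0.3  -0.62] res 0.01
tcp [ 0.4507 -0.1279  0.0978] toolx [-0.025   0.9995 -0.018 ] held [[ 0.452  -0.187   0.0424]
 [ 0.4553 -0.3011  0.1243]] hdir [-0.0238  0.8123 -0.5827] rear [[ 0.5173 -0.3837  0.1035]
 [ 0.5204 -0.4928  0.1037]] rdir [-0.0287  0.9996 -0.0024]
at 0.022 dx 0.00032639812303248246 dz -0.05752240780687165 yrel axis mid 0.24798910325891285 world [ 0.4521 -0.1921  0.0461]
at 0.197 dx 0.0004117862240925382 dz 0.04445852546579229 yrel axis mid 0.10577489174083474 world [ 0.4563 -0.3342  0.148 ]
```

```bash
python3 - <<'E'
from h import *
np.set_printoptions(precision=4,suppress=True,linewidth=220)
measure(skS=(0,1),cs=.3)
E
```

```text
peaks [-0.13 -0.05 -0.03 -0.08 -0.1  -0.03] res 0.04
  peaks [ 1.16  0.62  0.34  0.22  0.1  -0.11] res 0.03
  peaks [-0.01 -0.02 -0.05 -0.04] res 0.0
  peaks [ 0.37  0.05 -0.29 -0.62] res 0.0
tcp [ 0.4507 -0.1279  0.0978] toolx [-0.0251  0.9995 -0.0179] held [[ 0.4525 -0.1878  0.1073]
 [ 0.4552 -0.3028  0.1055]] hdir [-0.0237  0.9996  0.0156] rear [[ 0.5173 -0.3837  0.1034]
 [ 0.5204 -0.4928  0.1037]] rdir [-0.0284  0.9996 -0.0026]
at 0.022 dx 0.0009205676463850708 dz 0.00430673142501177 yrel axis mid 0.2899842106719769 world [ 0.4516 -0.1501  0.1079]
at 0.197 dx 0.00010323585687456242 dz 0.0015758987537051877 yrel axis mid 0.11500742786446505 world [ 0.4557 -0.325   0.1052]
```

Call:
{"method": "drive_tool", "body": {"delta_pos": [[0, -0.0175, 0.1], [-0.4, 0, 0.012], [-0.3, 0, 0.009], [0, 0, 0]], "rotation": [[0, -0.0038, -0.001], [0, 0, 0], [0, 0, 0], [0, 0, 0]]}}

```text
t: 7.72
tool_pos: [0.4509, -0.1571, 0.0937]
orientation: [[-0.026, 1.0, 0.001], [0.999, 0.026, -0.03], [-0.03, 0.0, -1.0]]
contact_force: [-0.6, -1.0, -1.4]
finger_gap: 0.0157
finger_force: 88.2
```

```bash
python3 - <<'E'
from h import *
np.set_printoptions(precision=4,suppress=True,linewidth=220)
measure(skS=(0,1),cs=.3)
t=cv2.cvtColor(manip.grab_frame("top")["image"],cv2.COLOR_RGB2BGR);s=cv2.cvtColor(manip.grab_frame("side")["image"],cv2.COLOR_RGB2BGR)
cv2.imwrite("pics/m5.png",np.hstack([crop(t,345,240,415,300,6),cv2.copyMakeBorder(crop(s,195,225,255,285,6),0,0,0,0,0)]))
E
```

```text
peaks [-0.08 -0.04 -0.1  -0.12 -0.02 -0.04] res 0.05
  peaks [ 0.8   0.55  0.32  0.24  0.12 -0.05] res 0.02
  peaks [-0.01 -0.01 -0.05 -0.05] res 0.01
  peaks [ 0.38  0.06 -0.29 -0.61] res 0.01
tcp [ 0.4507 -0.1563  0.0936] toolx [-0.0273  0.9992 -0.0296] held [[ 0.4526 -0.2161  0.1034]
 [ 0.4556 -0.331   0.1037]] hdir [-0.0263  0.9997 -0.0021] rear [[ 0.5173 -0.3837  0.1035]
 [ 0.5204 -0.4929  0.1036]] rdir [-0.0278  0.9996 -0.0013]
at 0.022 dx 1.4849691601371895e-05 dz -0.0001681029637617959 yrel axis mid 0.2617777063084604 world [ 0.4516 -0.1783  0.1034]
at 0.197 dx -0.00025741988814814525 dz 0.00020194719211066858 yrel axis mid 0.08677830936047631 world [ 0.4562 -0.3532  0.1037]
```

View pics/m5.png

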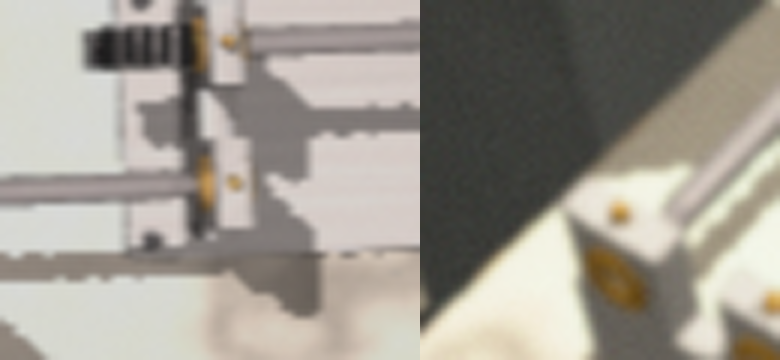

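Call:
{"method": "drive_tool", "body": {"delta_pos": [[-0.2, 0, 0.006], [-0.2, 0, 0.006], [-0.2, 0, 0.006], [-0.2, 0, 0.006], [0, 0, 0]], "rotation": [[0, 0, 0], [0, 0, 0], [0, 0, 0], [0, 0, 0], [0, 0, 0]]}}

```text
t: 8.55
tool_pos: [0.4517, -0.1886, 0.0936]
orientation: [[-0.027, 1.0, 0.001], [0.999, 0.027, -0.03], [-0.03, 0.0, -1.0]]
contact_force: [-0.1, 0.1, -0.6]
finger_gap: 0.0157
finger_force: 88.2
```

Call:
{"method": "drive_tool", "body": {"delta_pos": [[-0.3, 0, 0.009], [-0.4, 0, 0.012], [-0.4, 0, 0.012], [-0.4, 0, 0.012], [-0.4, 0, 0.012], [-0.2, 0, 0.006], [0, 0, 0]], "rotation": [[0, 0, 0], [0, 0, 0], [0, 0, 0], [0, 0, 0], [0, 0, 0], [0, 0, 0], [0, 0, 0]]}}

```text
t: 9.43
tool_pos: [0.454, -0.2725, 0.0935]
orientation: [[-0.027, 1.0, 0.001], [0.999, 0.027, -0.03], [-0.03, -0.0, -1.0]]
contact_force: [-0.9, 0.1, -1.1]
finger_gap: 0.0154
finger_force: 88.2
```

```bash
python3 - <<'E'
from h import *
np.set_printoptions(precision=4,suppress=True,linewidth=220)
s=manip.read_state(); print(s["t"],s["tool_pos"],s["contact_force"],s["wrist_torque"])
measure(l0=.13,l1=.185,n=4,cs=.3)
measure(l0=.04,l1=.07,n=3,cs=.5)
E
```

```text
9.425 [ 0.454  -0.2725  0.0935] [-0.9145  0.1391 -1.15  ] [ 0.1298 -0.0274 -0.003 ]
  peaks [ 0.28  0.03  0.05 -0.01] res 0.1
  peaks [ 0.17 -0.01 -0.08 -0.16] res 0.04
  peaks [-0.   -0.01 -0.05 -0.04] res 0.01
  peaks [ 0.38  0.03 -0.3  -0.6 ] res 0.01
tcp [ 0.454  -0.2717  0.0935] toolx [-0.0283  0.9992 -0.0294] held [[ 0.457  -0.4016  0.1019]
 [ 0.4594 -0.4565  0.1035]] hdir [-0.0444  0.9986 -0.0289] rear [[ 0.5173 -0.3837  0.1033]
 [ 0.5204 -0.4928  0.1039]] rdir [-0.0285  0.9996 -0.0052]
at 0.022 dx -0.002533620338485944 dz -0.00482378402692972 yrel axis mid 0.146400822249551 world [ 0.4522 -0.2937  0.0988]
at 0.197 dx 0.0002541972680837936 dz 0.00023139601844547608 yrel axis mid -0.0285039324819924 world [ 0.46   -0.4684  0.1039]
  peaks [  3.91 -13.68   4.25] res 11.84
  peaks [1.27 0.65 0.74] res 0.24
  peaks [-0.01 -0.02 -0.05 -0.04] res 0.01
  peaks [ 0.38  0.05 -0.29 -0.61] res 0.01
tcp [ 0.4541 -0.2715  0.0937] toolx [-0.0288  0.9991 -0.0296] held [[ 0.4606 -0.3098  0.1148]
 [ 0.4602 -0.3401  0.1101]] hdir [0.0139 0.9883 0.1521] rear [[ 0.5173 -0.3837  0.1035]
 [ 0.5204 -0.4928  0.1037]] rdir [-0.0282  0.9996 -0.0027]
at 0.022 dx 0.005913234187732048 dz 0.013108869203436777 yrel axis mid 0.1424053270214654 world [ 0.4608 -0.2974  0.1167]
at 0.197 dx -0.0013838634289201485 dz -0.013501361157873579 yrel axis mid -0.030405691164560704 world [ 0.4584 -0.4704  0.0901]
```

Call:
{"method": "drive_tool", "body": {"delta_pos": [[-0.3, 0, 0.009], [-0.3, 0, 0.009], [-0.15, 0, 0.0045], [-0.15, 0, 0.0045], [0, 0, 0]], "rotation": [[0, 0, 0], [0, 0, 0], [0, 0, 0], [0, 0, 0], [0, 0, 0]]}}

```text
t: 10.25
tool_pos: [0.4551, -0.3084, 0.0935]
orientation: [[-0.028, 1.0, 0.001], [0.999, 0.028, -0.03], [-0.03, -0.0, -1.0]]
contact_force: [-0.0, 0.4, -0.8]
finger_gap: 0.0157
finger_force: 88.2
```

Call:
{"method": "drive_tool", "body": {"delta_pos": [[-0.15, 0, 0.0045], [-0.15, 0, 0.0045], [0, 0, 0]], "rotation": [[0, 0, 0], [0, 0, 0], [0, 0, 0]]}}

```text
t: 10.62
tool_pos: [0.4555, -0.3204, 0.0937]
orientation: [[-0.028, 1.0, 0.001], [0.999, 0.028, -0.03], [-0.03, 0.0, -1.0]]
contact_force: [0.1, -0.4, -1.1]
finger_gap: 0.0153
finger_force: 88.2
```

Call:
{"method": "drive_tool", "body": {"delta_pos": [[-0.1, 0, 0.003], [-0.1, 0, 0.003], [0, 0, 0]], "rotation": [[0, 0, 0], [0, 0, 0], [0, 0, 0]]}}

```text
t: 11.0
tool_pos: [0.4557, -0.3277, 0.0935]
orientation: [[-0.028, 1.0, 0.001], [0.999, 0.028, -0.029], [-0.029, 0.0, -1.0]]
contact_force: [1.0, 1.7, -0.9]
finger_gap: 0.0156
finger_force: 88.2
```

Call:
{"method": "drive_tool", "body": {"delta_pos": [[-0.05, 0, 0.0015], [-0.05, 0, 0.0015], [0, 0, 0]], "rotation": [[0, 0, 0], [0, 0, 0], [0, 0, 0]]}}

```text
t: 11.38
tool_pos: [0.4557, -0.3316, 0.0935]
orientation: [[-0.029, 1.0, 0.001], [0.999, 0.029, -0.029], [-0.029, -0.0, -1.0]]
contact_force: [0.3, 4.4, -0.9]
finger_gap: 0.0152
finger_force: 88.2
```

Call:
{"method": "drive_tool", "body": {"delta_pos": [[-0.05, 0, 0.0015], [0, 0, 0]], "rotation": [[0, 0, 0], [0, 0, 0]]}}

```text
t: 11.62
tool_pos: [0.4557, -0.3331, 0.0935]
orientation: [[-0.029, 1.0, 0.001], [0.999, 0.029, -0.028], [-0.028, 0.0, -1.0]]
contact_force: [-0.2, 7.8, 0.5]
finger_gap: 0.0157
finger_force: 88.4
```

Call:
{"method": "drive_tool", "body": {"delta_pos": [[-0.03, 0, 0.001], [0, 0, 0], [0, 0, 0]], "rotation": [[0, 0, 0], [0, 0, 0], [0, 0, 0]]}}

```text
t: 12.0
tool_pos: [0.4557, -0.3332, 0.0935]
orientation: [[-0.029, 1.0, 0.001], [0.999, 0.029, -0.026], [-0.026, 0.0, -1.0]]
contact_force: [0.3, 11.4, 2.1]
finger_gap: 0.0154
finger_force: 88.6
```

Call:
{"method": "drive_tool", "body": {"delta_pos": [[-0.03, 0, 0.001], [0, 0, 0], [0, 0, 0]], "rotation": [[0, 0, 0], [0, 0, 0], [0, 0, 0]]}}

```text
t: 12.38
tool_pos: [0.4557, -0.3332, 0.0934]
orientation: [[-0.03, 1.0, 0.001], [0.999, 0.03, -0.023], [-0.024, 0.0, -1.0]]
contact_force: [-0.2, 15.9, 3.4]
finger_gap: 0.0155
finger_force: 88.9
```

```bash
python3 - <<'E'
from h import *
np.set_printoptions(precision=4,suppress=True,linewidth=220)
w=grab("wrist","pics/w6.png");t=grab("top","pics/t6.png");s=grab("side","pics/s6.png")
st=manip.read_state();print(st["t"],st["tool_pos"],st["contact_force"],st["wrist_torque"],st["finger_gap"])
B=lambda f:f["image"][:,:,::-1]
m=np.zeros((600,800,3),np.uint8);m[:360,:480]=crop(B(t),340,235,420,295,6);m[:300,480:780]=crop(B(s),200,230,260,290,5)
m[360:,:320]=crop(B(w),160,300,480,480,1)[:240].shape and cv2.resize(B(w),(320,240));m[300:600,400:800]=crop(B(w),210,300,410,450,2)
cv2.imwrite("pics/m6.png",m)
E
```

```text
12.525 [ 0.4557 -0.3332  0.0934] [-0.4999 15.176   2.9197] [ 3.0143  0.1047 -0.059 ] 0.015579761299827603
```

View pics/m6.png

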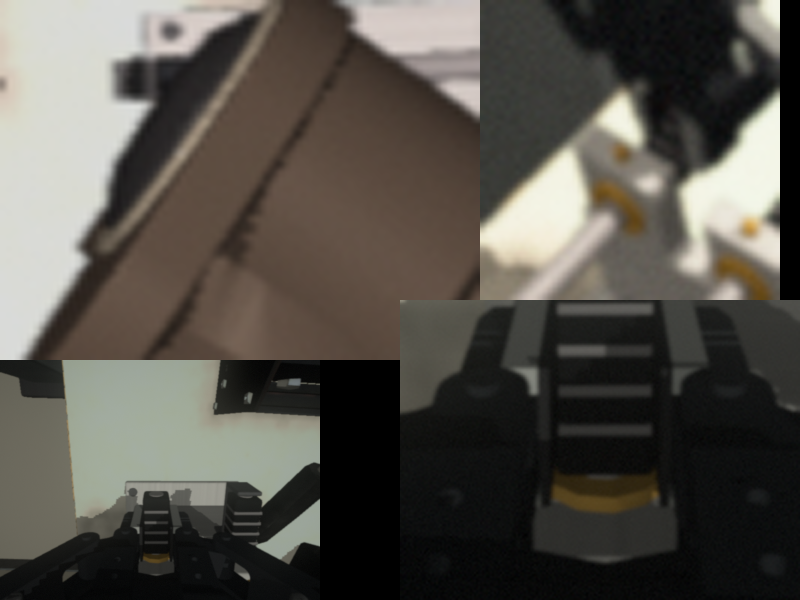

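```bash
python3 - <<'E'
from h import *
np.set_printoptions(precision=4,suppress=True,linewidth=220)
f=manip.grab_frame("wrist"); im=f["image"]
st=manip.read_state();print(st["t"],st["tool_pos"],st["contact_force"])
u=313
for v in range(378,414,2): print(v,im[v,u-3:u+4].mean(0).astype(int),end="; ")
az=st["tool_pos"][2]+.0062
for g in (0,.003):
  sh=st["tool_pos"][1]-.022
  print("gap",g,[proj(f,(.4565,y,az+z))[1].round(1) for y,z in ((sh,.009),(sh-g,.0125),(sh-g-.003,.0125))])
E
```

```text
12.575 [ 0.4557 -0.3333  0.0935] [-0.2491 14.9888  3.3747]
378 [12 12 12]; 380 [12 11 11]; 382 [11 11 10]; 384 [12 12 11]; 386 [19 19 18]; 388 [53 51 45]; 390 [50 42 24]; 392 [48 38 16]; 394 [48 38 18]; 396 [49 38 17]; 398 [66 51 23]; 400 [88 69 31]; 402 [87 69 31]; 404 [85 67 30]; 406 [64 55 38]; 408 [46 46 42]; 410 [46 46 43]; 412 [46 46 43]; gap 0 [np.float64(389.5), np.float64(395.8), np.float64(403.4)]
gap 0.003 [np.float64(389.5), np.float64(403.4), np.float64(410.9)]
```

```bash
python3 - <<'E'
from h import *
a=cv2.imread("pics/w2.png");b=cv2.imread("pics/w6.png")
g=lambda i,u:i[376:410,u-2:u+3].mean((1,2)).astype(int).tolist()
for u in (290,295,313,330,335): print(u,"\n",g(a,u),"\n",g(b,u))
k=6
A=crop(a,270,355,356,415,k);B=crop(b,270,355,356,415,k)
B=np.clip(B.astype(float)*2.2,0,255);A=np.clip(A.astype(float)*1.5,0,255)
m=np.vstack([A,B]).astype(np.uint8); m=cv2.resize(m,None,fx=.83,fy=.83);print(m.shape)
cv2.imwrite("pics/m7.png",m)
E
```

```text
290 
 [23, 22, 22, 23, 23, 24, 29, 34, 44, 61, 93, 137, 169, 181, 183, 184, 184, 184, 184, 185, 185, 184, 185, 185, 185, 185, 185, 185, 185, 185, 185, 185, 185, 185] 
 [11, 11, 10, 13, 12, 11, 11, 12, 14, 15, 17, 25, 30, 32, 32, 33, 37, 44, 53, 58, 59, 60, 60, 61, 60, 54, 48, 45, 45, 45, 45, 45, 44, 45]
295 
 [23, 23, 23, 23, 22, 23, 24, 23, 23, 24, 43, 92, 137, 155, 157, 157, 157, 157, 157, 157, 157, 158, 159, 159, 159, 160, 159, 160, 160, 160, 160, 160, 159, 159] 
 [12, 11, 12, 11, 11, 12, 11, 12, 11, 12, 14, 20, 28, 32, 32, 33, 32, 33, 37, 43, 52, 58, 61, 61, 61, 60, 58, 54, 49, 46, 44, 44, 44, 44]
313 
 [24, 23, 23, 24, 24, 25, 24, 24, 24, 24, 28, 47, 68, 77, 78, 78, 78, 78, 79, 78, 78, 78, 78, 78, 78, 79, 78, 78, 78, 78, 78, 78, 78, 78] 
 [10, 12, 10, 11, 10, 12, 12, 11, 10, 11, 19, 36, 50, 48, 39, 34, 35, 34, 35, 34, 34, 37, 47, 57, 62, 63, 62, 61, 61, 58, 52, 47, 45, 45]
330 
 [23, 23, 23, 23, 24, 24, 24, 24, 25, 28, 52, 105, 152, 171, 173, 174, 174, 174, 174, 174, 174, 174, 174, 173, 173, 173, 173, 173, 173, 172, 173, 173, 173, 173] 
 [12, 10, 10, 11, 12, 11, 10, 11, 10, 10, 13, 22, 29, 33, 33, 33, 33, 34, 36, 42, 48, 51, 50, 51, 49, 48, 47, 47, 45, 44, 44, 45, 45, 44]
335 
 [22, 22, 23, 22, 23, 23, 27, 41, 58, 76, 104, 141, 166, 175, 177, 179, 181, 182, 182, 182, 182, 182, 182, 183, 183, 183, 184, 184, 184, 184, 184, 184, 184, 184] 
 [10, 10, 8, 9, 8, 10, 10, 11, 13, 15, 20, 25, 29, 31, 32, 32, 35, 40, 43, 49, 56, 57, 57, 56, 54, 52, 49, 46, 44, 45, 45, 45, 44, 45]
(598, 428, 3)
```

View pics/m7.png

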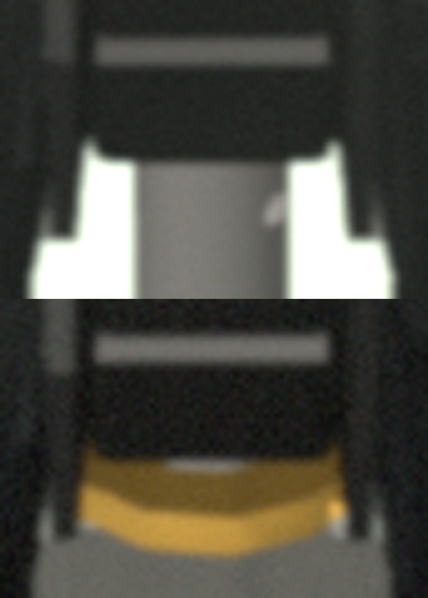

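Call:
{"method": "drive_tool", "body": {"delta_pos": [[0.12, 0, -0.0035], [0, 0, 0], [0, 0, 0]], "rotation": [[0, 0, 0], [0, 0, 0], [0, 0, 0]]}}

```text
t: 12.95
tool_pos: [0.4558, -0.3316, 0.0936]
orientation: [[-0.028, 1.0, 0.001], [0.999, 0.028, -0.03], [-0.03, 0.0, -1.0]]
contact_force: [-0.6, 3.8, -1.1]
finger_gap: 0.0153
finger_force: 88.2
```

```bash
cat > r.py <<'E'
from h import *
np.set_printoptions(precision=4,suppress=True,linewidth=220)
f=[manip.grab_frame("wrist") and manip.read_state() for _ in range(2)]
for k in("tool_pos","contact_force","wrist_torque","q"): print(k,np.mean([x[k] for x in f],0))
print(f[-1]["t"],f[-1]["orientation"][:,0])
E
python3 r.py
```

```text
tool_pos [ 0.4558 -0.3317  0.0936]
contact_force [ 0.243   4.4427 -1.5839]
wrist_torque [ 0.9621 -0.0384  0.0959]
q [-0.6166  0.2178 -0.2336  1.1014 -0.0237  0.9257]
13.05 [-0.0282  0.9992 -0.0297]
```

Call:
{"method": "drive_tool", "body": {"delta_pos": [[0, 0, -0.02], [-0.06, 0, 0.0017], [-0.04, 0, 0.001], [0, 0, 0]], "rotation": [[0, 0, 0], [0, 0, 0], [0, 0, 0], [0, 0, 0]]}}

```text
t: 13.55
tool_pos: [0.4557, -0.3333, 0.0943]
orientation: [[-0.029, 1.0, 0.001], [0.999, 0.029, -0.025], [-0.025, 0.0, -1.0]]
contact_force: [-0.1, 13.5, 3.3]
finger_gap: 0.0157
finger_force: 88.8
```

```bash
python3 r.py
```

```text
tool_pos [ 0.4557 -0.3333  0.0943]
contact_force [ 0.201  13.3461  1.9319]
wrist_torque [ 2.7679  0.0689 -0.0617]
q [-0.6212  0.2212 -0.2277  1.1066 -0.0196  0.9202]
13.65 [-0.0293  0.9993 -0.0249]
```

Call:
{"method": "drive_tool", "body": {"delta_pos": [[0.1, 0, 0], [0, 0, 0.04], [-0.06, 0, 0.0017], [-0.04, 0, 0.001], [0, 0, 0]], "rotation": [[0, 0, 0], [0, 0, 0], [0, 0, 0], [0, 0, 0], [0, 0, 0]]}}

```text
t: 14.28
tool_pos: [0.4559, -0.3332, 0.0933]
orientation: [[-0.029, 1.0, 0.002], [0.999, 0.029, -0.025], [-0.025, 0.001, -1.0]]
contact_force: [-1.8, 16.9, 7.7]
finger_gap: 0.0156
finger_force: 89.4
```

```bash
python3 r.py
```

```text
tool_pos [ 0.456  -0.3333  0.0933]
contact_force [-0.5286 15.7456  6.2076]
wrist_torque [ 3.0908  0.2271 -0.1081]
q [-0.6211  0.2214 -0.2297  1.1036 -0.0192  0.9202]
14.375 [-0.0293  0.9993 -0.025 ]
```

Call:
{"method": "drive_tool", "body": {"delta_pos": [[0, 0, -0.02], [0, 0, 0], [0, 0, 0], [0, 0, 0]], "rotation": [[0, 0, 0], [0, 0, 0], [0, 0, 0], [0, 0, 0]]}}

```text
t: 14.88
tool_pos: [0.4559, -0.3332, 0.0934]
orientation: [[-0.029, 1.0, 0.001], [0.999, 0.029, -0.025], [-0.025, 0.001, -1.0]]
contact_force: [0.9, 14.4, 2.7]
finger_gap: 0.0155
finger_force: 88.7
```

```bash
python3 r.py; python3 -c "
from rig import manip
print(manip.job_done())"
```

```text
tool_pos [ 0.4559 -0.3332  0.0933]
contact_force [ 0.3241 14.2699  1.6504]
wrist_torque [ 2.8015 -0.1001 -0.0466]
q [-0.621   0.2217 -0.2292  1.1043 -0.0193  0.9202]
14.975 [-0.0294  0.9993 -0.0248]
the job is handed in; nothing more can be done
None
```

The rod is threaded through both front bushings and was handed in at about 15 s, still gripped at about 89 N and pushed with about 14 N against a hard stop. I took that stop as the seat because it stayed at the same depth at three different heights, but the last wrist picture alone could not rule out a 2–3 mm gap at the left bushing.

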